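Set out the lock assembler's station

ROBOT

A 6-joint arm with a two-finger parallel gripper is mounted at the origin on the work surface. World frame = base frame: x ahead of the robot, y to its left, z up, the work surface at z = 0. Lengths are in m, angles in degrees, forces in N, time in s.
With the tool pointing down it reaches from about 0.25 to 0.85 m from the base axis. Payload 12.5 kg.
Tool frame: the origin (TCP) lies on the centre line of the jaws, within the pads' length; the fingertips stand 19 mm ahead of it and the grasp point (between the pads) is the TCP (manip.tcp_to_tips is the distance from the TCP to the fingertips, in m); y points along the fingers, z is the direction in which the jaws open and shut, and the axes are right-handed (so a half turn about y gives the same grasp; the last joint's range is limited). The gripper opens to 93 mm and grips with 3 to 60 N. Pads are 15 mm wide; open, the fingers measure 128 mm over their backs; the gripper's body (75 mm by 188 mm) begins 65 mm behind the grasp point.
Start: joints at [-68.789, 20.094, 94.641, -0, 65.266, -4.847], TCP at [0.242, -0.494, 0.238] pointing down, gripper open.
Joint ranges: [-157.81, 157.81], [-45, 120.19], [0.68, 151.7], [-89.99, 269.99], [4.06, 180], [-164.3, 164.3]. Speed limits (degrees/s): [127.2, 127.2, 159.86, 180, 180, 180].

INTERFACE

Orientations are given as a 3x3 rotation matrix whose columns are the frame's x, y, z axes.
In Python, from cell import manip, viewer gives the robot as it stands.
- The arm moves only by the shell command python3 -m pendant 'ROWS' [FORCE]. ROWS is JSON, a list that holds one entry, the list of rows, each a list of 7 numbers: the gripper's target within -1 to 1 (shut at 1, half-way at 0, fully open at -1), then the shift along the tool's x, y, z in m, then the turn, a rotation vector about the tool's x, y, z in degrees. A call has 1 to 5 rows; each row is the pose to reach, as a shift and turn from the pose commanded when the call began, along the tool's axes at that moment; what a row does not reach only later rows make up. A row lasts 1/8 s, in which the tool goes at most 62.5 mm and 10.7 degrees, less where a joint would pass 70% of its speed; a pose out of reach is approached as far as the arm can. A call with a gripper value outside its range is refused whole. The fingers move at their own pace and stop on an object; FORCE is the grip in N (left out, the last holds). Time passes only in rows, so rows that repeat a pose let the fingers close. It gives the time, the measured TCP pose, the force and the opening at its end, in the units of the state.
- manip.observe(): the state, without advancing time (a new reading comes with each control period).
- viewer.get_image(name): name is "scene" or "top" or "wrist"; returns a dict with "image" (384x512x3 uint8, red, green, blue), "range_z" (384x512 float32, m along the optical axis (not along the pixel's ray), 0 where there is no reading), "camera_matrix" (3x3 intrinsics, pixels), "view" (4x4, takes a point from world to camera coordinates); the wrist camera has in their place "hand_eye" (4x4, takes a point from camera to tool coordinates, whose origin is the TCP and whose axes are the tool frame's). Camera axes: x right, y up, looking along -z (the intrinsics and any distortion apply to the point x, -y, -z); pixel columns grow to the right and rows downward; lengths in m; the calibration is good to about 2 mm. A picture is of the moment at which its call begins: read the wrist's pose just before it.
- manip.finish_job(): hands the job in, once; it reports no verdict.
The state is a dict: "clock": time; "joint_positions": joint angles; "joint_velocities": joint speeds; "tau": joint torques, N m; "position": TCP position; "tool_rot": TCP orientation; "wrist_force": force on the tool from outside, world axes, zero at the start; "torque": the same for the moment, N m; "opening": finger opening in m.
Only numpy, scipy, OpenCV 4.12 (cv2) and the standard library are available. Lean on these libraries where they do the work, as an engineer would, in place of code of your own. Each camera call takes 0.05 s, during which the arm holds its last target. There are 200 camera calls.

TASK

Set out the station for the next lock: lay the black lock case flat, centred and lengthways on the green-topped jig, and lay the silver latch bar flat on top of the black lock case, centred and lengthways along it. Lift the blue cup out of the yellow one and stand it upright on the bench midway between the jig and the red tin, and stand the yellow cup upright midway between the jig and the white jar. Do not disturb the orange lock case, the flask or the bowl of screws.

Things in the scene. Friction and masses are not known exactly. Their poses are not given: they have to be found in the camera images.
- jig: Assembly jig screwed to the bench: steel block with a flat green top 72 x 50 mm (its x, y), 20 mm high, on a dark foot plate 100 x 60 x 6 mm with four small brass screws at its ends. Origin: centre of the underside, at bench height; x lengthways (roughly away from the robot), y to the left along the row, z up. Fixed
- red_tin: Round red tin, 60 mm across, 60 mm high, fixed to the bench. Its centre is 220 mm from the jig's, on the jig's y axis, on one side or the other. Origin: centre of the underside
- white_jar: Round white jar, 60 mm across, 60 mm high, fixed to the bench. Its centre is 220 mm from the jig's, on the jig's y axis, on the side opposite the red tin. Origin: centre of the underside
- black_lock: Black lock case, box 60 x 40 x 28 mm (its x, y, z) with a round brass keyway face (18 mm across) standing 6 mm out of its +x end. Origin: centre of the underside of the 60 x 40 box; z up. Loose, lies flat on the bench at the start, about 180 g
- latch: Silver latch bar, 46 x 20 x 16 mm (its x, y, z), two dark round dots on top. Origin: centre of the underside; z up. Loose, lies flat on the bench at the start, about 70 g
- blue_cup: Blue round plastic cup, open at the top, 56 mm high, 46 mm across outside at the foot and 56 mm at the rim, walls 3 mm. Origin: centre of the underside. At the start it stands loosely inside the yellow cup, its foot on that cup's floor (4 mm above the bench), so that its rim is 60 mm above the bench and its top 24 mm stand clear of the yellow rim. Loose, about 50 g
- yellow_cup: Yellow round plastic cup, open at the top, 36 mm high, 60 mm across outside at the foot and 68 mm at the rim, walls 3 mm, floor 4 mm thick. Origin: centre of the underside. Stands on the bench with the blue cup in it at the start; from above it shows as a yellow ring round the blue one. Loose, about 60 g
- blank_lock: Orange lock case, not part of the job, to be left alone: otherwise like the black one, box 60 x 40 x 28 mm (its x, y, z) with a round brass keyway face (18 mm across) standing 6 mm out of its +x end. Origin: centre of the underside of the 60 x 40 box; z up. Loose, lies flat on the bench at the start, about 180 g
- flask: Grey steel drinking flask with a narrow neck and a black cap, 66 mm across, 190 mm high, standing loose to one side; to be left alone. Origin: centre of the underside
- screw_bowl: Round steel bowl of small screws, 104 mm across at the rim, 34 mm high, standing loose to one side; to be left alone. Origin: centre of the underside

How it is judged:
By the outcome, as a careful person would: the job done as asked, in the order asked, and still so for the second after the job is handed in, with the robot touching nothing.
It also fails if it takes over 128 s, if anything falls off the work surface, if the arm or the gripper's body presses on something with over 40 N, if the wrist force passes 120 N, or if a joint passes its speed limit or range.

## Working session

There is one attempt and no reset: what is moved stays moved. The work goes in short steps, Python scripts to look and compute and a shell command to move; the robot and the scene stay as the last step left them, time stands still between calls to the robot, and variables do not carry over. Pictures are saved under pics/ and viewed, about 12 in all and at most 16, crops included, and the job is handed in when it is done.

```bash
ls; mkdir -p pics
cat > h.py <<'E'
import numpy as np, cv2
from cell import manip, viewer
def shot(n,save=None):
    s=manip.observe(); d=viewer.get_image(n)
    if save: cv2.imwrite('pics/'+save,d['image'][:,:,::-1])
    K=np.array(d['camera_matrix'])
    if 'view' in d: T=np.linalg.inv(np.array(d['view']))
    else:
        W=np.eye(4); W[:3,:3]=np.array(s['tool_rot']); W[:3,3]=s['position']; T=W@np.array(d['hand_eye'])
    d['K']=K; d['T']=T
    return d
def ray(d,u,v):
    r=np.linalg.inv(d['K'])@np.array([u,v,1.]); r=np.array([r[0],-r[1],-r[2]])
    return d['T'][:3,3], d['T'][:3,:3]@r
def onplane(d,u,v,z):
    o,r=ray(d,u,v); return o+r*(z-o[2])/r[2]
def cloud(d):
    v,u=np.mgrid[:384,:512]; K=d['K']; Z=d['range_z']
    P=np.stack([(u-K[0,2])/K[0,0]*Z,-(v-K[1,2])/K[1,1]*Z,-Z],-1)
    return P@d['T'][:3,:3].T+d['T'][:3,3]
E
python3 - <<'E'
from h import *
s=manip.observe();print(s)
for n in('top','scene'):
    d=shot(n,n+'0.png');print(n,d['K'].tolist(),d['T'].round(3).tolist(),[k for k in d])
E
```

```text
pics
{'clock': 0.0, 'joint_positions': array([-6.87881230e+01,  2.01223676e+01,  9.46775000e+01, -8.10623535e-04,
        6.52679414e+01, -4.84750135e+00]), 'joint_velocities': array([ 0.02274915, -0.01398093, -0.02001951, -0.06468952,  0.01582048,
       -0.04793576]), 'tau': array([ 2.17945329e-03, -4.97319281e+01, -2.85257328e+01,  6.99471566e-02,
        2.56462645e-02, -5.67536767e-05]), 'position': array([ 0.24151113, -0.4937617 ,  0.23711661]), 'tool_rot': array([[-8.98336674e-01, -4.40187340e-04,  4.39307439e-01],
       [-4.39307651e-01,  1.09865736e-03, -8.98336007e-01],
       [-8.72122151e-05, -9.99999300e-01, -1.18034187e-03]]), 'wrist_force': array([-0.16494684, -0.39083236,  0.31746163]), 'torque': array([-0.01392913, -0.03988051,  0.03438044]), 'opening': 0.09317318190643546}
top [[411.65476002174745, 0.0, 253.70278523340528], [0.0, 411.65476002174745, 192.49125792484392], [0.0, 0.0, 1.0]] [[-0.024, 0.995, -0.094, 0.432], [-1.0, -0.022, 0.015, 0.01], [0.013, 0.094, 0.995, 1.481], [0.0, 0.0, 0.0, 1.0]] ['image', 'range_z', 'camera_matrix', 'view', 'K', 'T']
scene [[357.897610140195, 0.0, 253.6439541753053], [0.0, 357.897610140195, 190.37173144748414], [0.0, 0.0, 1.0]] [[0.88, -0.341, 0.33, 0.924], [0.474, 0.609, -0.636, -0.721], [0.016, 0.717, 0.697, 0.823], [0.0, 0.0, 0.0, 1.0]] ['image', 'range_z', 'camera_matrix', 'view', 'K', 'T']
```

View pics/top0.png

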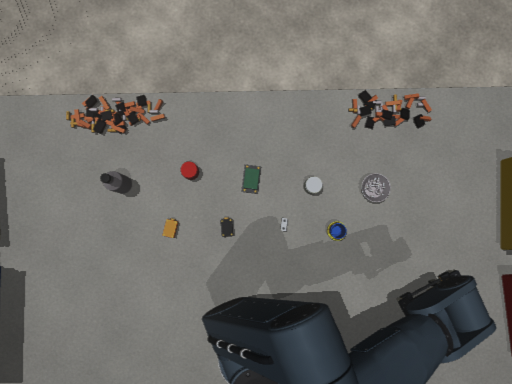

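View pics/scene0.png

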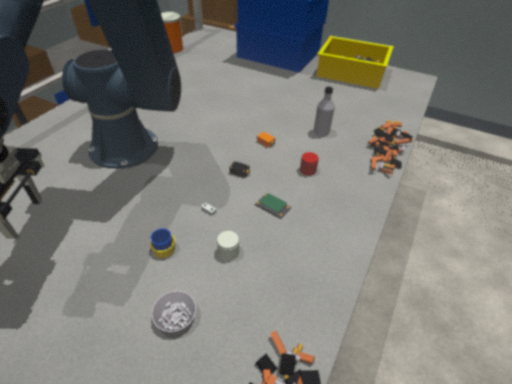

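Top view: jig (251,179), red tin (190,170), white jar (314,185), bowl (375,187), flask (118,183), orange lock (171,228), black lock (227,227), latch (284,224), cups (337,231). The scene view confirms this layout, with nothing in the way.

Run:
```python
from h import *
t=shot('top'); C=cloud(t)
s=shot('scene'); Cs=cloud(s)
P={'jig':(251,179,.02),'red':(190,170,.06),'jar':(314,185,.06),'orange':(171,228,.028),'black':(227,228,.028),'latch':(284,225,.016),'cups':(337,231,.06)}
for k,(u,v,z) in P.items(): print(k,onplane(t,u,v,z)[:2].round(3), 'range pt',C[v,u].round(3))
S={'jig':(272,204),'red':(310,157),'jar':(228,240),'black':(240,167),'latch':(208,207)}
for k,(u,v) in S.items(): print('scene',k,Cs[v,u].round(3))
d=shot('wrist','w0.png');print(d['K'].tolist(),np.array(d['hand_eye']).round(3).tolist(),d['T'].round(3).tolist())
```

```text
jig [ 0.618 -0.003] range pt [ 0.618 -0.003  0.025]
red [0.649 0.209] range pt [0.65  0.209 0.058]
jar [ 0.587 -0.221] range pt [ 0.587 -0.221  0.063]
orange [0.45  0.282] range pt [0.45  0.282 0.027]
black [0.446 0.085] range pt [0.446 0.085 0.031]
latch [ 0.452 -0.116] range pt [ 0.452 -0.116  0.017]
cups [ 0.426 -0.295] range pt [ 0.426 -0.306  0.008]
scene jig [ 0.622 -0.014  0.019]
scene red [0.654 0.209 0.062]
scene jar [ 0.593 -0.225  0.058]
scene black [0.453 0.083 0.027]
scene latch [ 0.453 -0.117  0.014]
[[306.29385869397106, 0.0, 247.96905561163462], [0.0, 306.29385869397106, 194.27541361875893], [0.0, 0.0, 1.0]] [[0.001, -0.961, -0.275, -0.076], [0.001, 0.275, -0.961, -0.148], [1.0, 0.001, 0.001, 0.0], [0.0, 0.0, 0.0, 1.0]] [[0.439, 0.864, 0.248, 0.31], [-0.899, 0.422, 0.119, -0.46], [-0.001, -0.275, 0.961, 0.385], [0.0, 0.0, 0.0, 1.0]]
```

```bash
R='x'; python3 -m pendant '[[[-1,-0.05,0,-0.026,0,4,0],[-1,-0.1,-0.01,-0.052,0,8,0],[-1,-0.15,-0.015,-0.078,0,11,0],[-1,-0.2,-0.02,-0.104,0,14,0],[-1,-0.24,-0.02,-0.13,0,17,0]]]'
cat >> h.py <<'E'
def go(x,y,z,yaw=None):
    """print shift/turn in tool axes to reach world target; yaw = direction of tool x in world, deg"""
    s=manip.observe(); R=np.array(s['tool_rot']); d=R.T@(np.array([x,y,z])-s['position'])
    from scipy.spatial.transform import Rotation as Ro
    if yaw is None: yaw=np.degrees(np.arctan2(R[1,0],R[0,0]))
    a=np.radians(yaw); X=np.array([np.cos(a),np.sin(a),0]);Y=np.array([0,0,-1.]);G=np.stack([X,Y,np.cross(X,Y)],1)
    print('t',round(s['clock'],2),'p',s['position'].round(4),'yaw',np.degrees(np.arctan2(R[1,0],R[0,0])).round(1),'f',s['wrist_force'].round(1),'open',round(s['opening'],4))
    print('shift mm',(d*1000).round(1),'turn',np.degrees(Ro.from_matrix(R.T@G).as_rotvec()).round(1))
E
python3 -c "
from h import *
go(.56,-.05,.28,172)"
```

```text
clock: 0.88
position: [0.4012, -0.2702, 0.258]
tool_rot: [[-0.988, 0.001, 0.156], [-0.156, -0.0, -0.988], [-0.001, -1.0, 0.001]]
wrist_force: [-0.4, 0.1, 0.2]
opening: 0.093
t 0.88 p [ 0.4012 -0.2702  0.258 ] yaw -171.0 f [-0.4  0.1  0.2] open 0.093
shift mm [-191.3  -22.  -192.7] turn [-0. 17. -0.]
```

```bash
python3 -m pendant '[[[-1,-0.043,-0.005,-0.043,0,4,0],[-1,-0.086,-0.01,-0.086,0,8,0],[-1,-0.13,-0.015,-0.13,0,12,0],[-1,-0.17,-0.02,-0.17,0,15,0],[-1,-0.19,-0.022,-0.193,0,17,0]]]' >/dev/null;  python3 -m pendant '[[[-1,0,0,0,0,0,0],[-1,0,0,0,0,0,0]]]'
python3 - <<'E'
from h import *
d=shot('wrist','w1.png'); np.savez('w1.npz',image=d['image'],Z=d['range_z'],K=d['K'],T=d['T'])
E
```

```text
clock: 1.75
position: [0.5569, -0.052, 0.2794]
tool_rot: [[-0.99, -0.001, -0.138], [0.138, -0.0, -0.99], [0.001, -1.0, 0.0]]
wrist_force: [-0.8, -0.8, -0.6]
opening: 0.0933
```

View pics/w1.png

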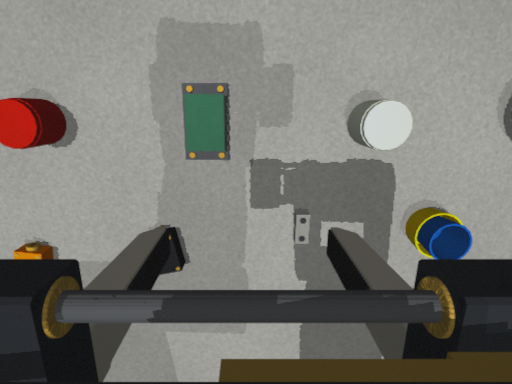

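```bash
cat >> h.py <<'E'
def load(f):
    d=dict(np.load(f)); d['range_z']=d['Z']; return d
def blob(d,mask,near):
    n,L,st,c=cv2.connectedComponentsWithStats(cv2.morphologyEx(mask.astype(np.uint8),cv2.MORPH_OPEN,np.ones((3,3),np.uint8)))
    k=1+min(range(n-1),key=lambda i:np.hypot(*(c[i+1]-near)) if st[i+1,4]>40 else 1e9)
    return L==k, st[k]
def rect(d,m,z):
    """min-area rectangle of a mask projected on plane z: centre, sizes, yaw of long side"""
    cn=max(cv2.findContours(m.astype(np.uint8),0,2)[0],key=len)[:,0,:]
    W=np.array([onplane(d,u,v,z)[:2] for u,v in cn])*1000
    (c,s,a)=cv2.minAreaRect(W.astype(np.float32))
    if s[0]<s[1]: a+=90; s=s[::-1]
    return np.array(c).round(1),np.array(s).round(1),round((a+90)%180-90,1)
def circ(d,m,z):
    cn=max(cv2.findContours(m.astype(np.uint8),0,2)[0],key=len)[:,0,:]
    W=np.array([onplane(d,u,v,z)[:2] for u,v in cn])*1000
    c,r=cv2.minEnclosingCircle(W.astype(np.float32)); return np.array(c).round(1),round(r,1),W
E
python3 - <<'E'
from h import *
d=load('w1.npz'); hsv=cv2.cvtColor(d['image'],cv2.COLOR_RGB2HSV).astype(int); H,S,V=[hsv[...,i] for i in range(3)]; C=cloud(d)
top=lambda m:(np.percentile(C[m][:,2],[5,50,95])*1000).round(1)
m,_=blob(d,(H>55)&(H<95)&(S>80),(206,122)); print('jig',top(m),rect(d,m,.02))
hi=(C[...,2]>.052)&(C[...,2]<.07)
for n,p in(('jar',(385,125)),('red',(22,123))):
    m,_=blob(d,hi,p); print(n,top(m),C[m].mean(0).round(4),circ(d,m,.06)[:2])
m,st=blob(d,(H>100)&(H<125)&(S>120),(445,240)); print('blue',st,circ(d,m,.06)[:2],top(m))
m,st=blob(d,(C[...,2]>.011)&(C[...,2]<.021),(302,228)); print('latch',top(m),rect(d,m,.016))
E
```

```text
jig [19.1 20.6 22. ] (array([620.5,  -3.9]), array([70.7, 50. ]), -8.0)
jar [58.  60.5 61.7] [ 0.5899 -0.2191  0.0602] (array([ 589.7, -218.9]), 30.3)
red [55.  60.5 61.9] [0.6501 0.2069 0.06  ] (array([650.4, 210.9]), 30.6)
blue [ 418  216   54   44 1743] (array([ 432.1, -292.2]), 37.2) [15.1 45.1 60.8]
latch [15.  16.7 18. ] (array([ 454.2, -115. ]), array([45.2, 20.6]), -8.9)
```

```bash
python3 -c "
from h import *
go(.385,.08,.2,172)"
```

```text
t 1.8 p [ 0.5568 -0.0522  0.2795] yaw 172.0 f [ 0.2 -0.1  0.8] open 0.0931
shift mm [ 188.4   79.6 -107.2] turn [-0.  0.  0.]
```

```bash
python3 -m pendant '[[[-1,0.05,0.02,-0.028,0,0,0],[-1,0.1,0.04,-0.056,0,0,0],[-1,0.15,0.06,-0.084,0,0,0],[-1,0.18,0.075,-0.1,0,0,0],[-1,0.188,0.08,-0.107,0,0,0]]]' >/dev/null;  python3 -m pendant '[[[-1,0,0,0,0,0,0],[-1,0,0,0,0,0,0]]]'
python3 - <<'E'
from h import *
d=shot('wrist','w2.png'); np.savez('w2.npz',image=d['image'],Z=d['range_z'],K=d['K'],T=d['T'])
C=cloud(d); hsv=cv2.cvtColor(d['image'],cv2.COLOR_RGB2HSV).astype(int)
u,v=[int(x) for x in (206,150)]
m,st=blob(d,(C[...,2]>.022)&(C[...,2]<.033)&(abs(C[...,0]-.446)<.06)&(abs(C[...,1]-.085)<.06),(256,150)); print(st,np.percentile(C[m][:,2],[5,50,95]).round(4),rect(d,m,.028))
E
```

```text
clock: 2.68
position: [0.3872, 0.08, 0.2001]
tool_rot: [[-0.99, 0.001, -0.139], [0.139, -0.0, -0.99], [-0.001, -1.0, -0.0]]
wrist_force: [-0.4, -0.3, -0.2]
opening: 0.0929
[ 208   90   50   68 2377] [0.0271 0.0285 0.0298] (array([449.8,  87.4]), array([65.4, 39.9]), 3.8)
```

View pics/w2.png

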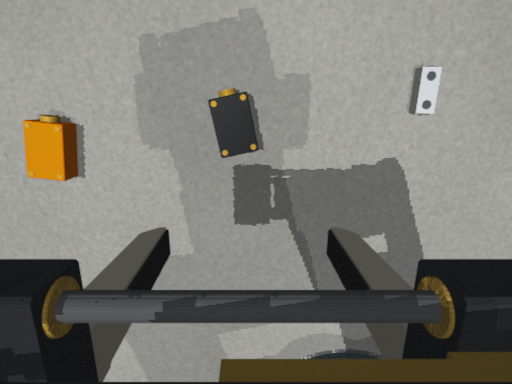

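The black lock is at (235,125) with its keyway pointing away, which biases the rectangle. I'll re-measure it without the keyway.

Run:
```python
from h import *
d=load('w2.npz'); C=cloud(d)
m,st=blob(d,(C[...,2]>.022)&(C[...,2]<.033)&(abs(C[...,0]-.446)<.06)&(abs(C[...,1]-.085)<.06),(256,150))
m=cv2.morphologyEx(m.astype(np.uint8),cv2.MORPH_OPEN,np.ones((25,25),np.uint8)); print(rect(d,m,.028))
V=d['image'].max(2); m=blob(d,V<60,(235,125))[0].astype(np.uint8)
m=cv2.morphologyEx(m,cv2.MORPH_OPEN,cv2.getStructuringElement(cv2.MORPH_ELLIPSE,(21,21)));print(rect(d,m,.028))
m2,_=blob(d,(C[...,2]>.011)&(C[...,2]<.021),(426,90)); print('latch',rect(d,m2,.016),np.median(C[m2][:,2]))
go(.447,.087,.12,180+4)
```

```text
(array([431.7,  88.6]), array([29.3, 25.6]), 82.0)
(array([447.2,  86.5]), array([58.6, 38.8]), 3.8)
latch (array([ 453.3, -114.2]), array([45.1, 22.5]), -8.8) 0.01641003813329528
t 2.73 p [0.3871 0.08   0.2001] yaw 172.0 f [ 0.3 -0.6  0. ] open 0.0934
shift mm [-58.3  80.1 -15.3] turn [  0.  -12.   -0.1]
```

```bash
python3 -m pendant '[[[-1,-0.03,0.02,-0.008,0,-6,0],[-1,-0.058,0.06,-0.0153,0,-12,0],[-1,-0.058,0.1,-0.0153,0,-12,0],[-1,-0.058,0.12,-0.0153,0,-12,0],[-1,-0.058,0.12,-0.0153,0,-12,0]]]' 10; python3 -c "
from h import *
go(.4472,.0867,.024,183.8)"
```

```text
clock: 3.35
position: [0.4454, 0.0872, 0.0787]
tool_rot: [[-0.998, -0.002, 0.07], [-0.07, -0.0, -0.998], [0.002, -1.0, 0.0]]
wrist_force: [-0.2, -0.7, 0.4]
opening: 0.0931
t 3.35 p [0.4454 0.0872 0.0787] yaw -176.0 f [-0.2 -0.7  0.4] open 0.0931
shift mm [-1.9 54.6  0.6] turn [-0.   0.2  0.1]
```

Descend, close at 20 N, and lift a little to check.

```bash
python3 -m pendant '[[[-1,-0.001,0.03,0.0005,0,0,0],[-1,-0.001,0.054,0.0005,0,0,0],[-1,-0.001,0.054,0.0005,0,0,0],[1,-0.001,0.054,0.0005,0,0,0],[1,-0.001,0.054,0.0005,0,0,0]]]' 20; python3 -m pendant '[[[1,0,0,0,0,0,0],[1,0,0,0,0,0,0],[1,0,0,0,0,0,0],[1,0,0,0,0,0,0]]]';python3 -m pendant '[[[1,0,-0.04,0,0,0,0],[1,0,-0.08,0,0,0,0],[1,0,-0.1,0,0,0,0],[1,0,-0.1,0,0,0,0]]]'; python3 -c "
from h import *
go(.6203,-.004,.12,172)"
```

```text
clock: 3.98
position: [0.4473, 0.0873, 0.0268]
tool_rot: [[-0.997, 0.002, 0.071], [-0.071, 0.0, -0.997], [-0.002, -1.0, -0.0]]
wrist_force: [0.1, 0.1, 0.2]
opening: 0.0775
clock: 4.47
position: [0.4466, 0.0873, 0.0257]
tool_rot: [[-0.997, -0.0, 0.071], [-0.071, -0.0, -0.997], [0.0, -1.0, 0.0]]
wrist_force: [0.2, -0.3, 2.0]
opening: 0.0402
clock: 4.97
position: [0.4471, 0.0874, 0.1265]
tool_rot: [[-0.997, 0.002, 0.071], [-0.071, 0.0, -0.997], [-0.002, -1.0, -0.0]]
wrist_force: [0.1, 0.1, -2.3]
opening: 0.0399
t 4.97 p [0.4471 0.0874 0.1265] yaw -175.9 f [ 0.1  0.1 -2.3] open 0.0399
shift mm [-166.3    6.9  103.4] turn [ 0.  12.1 -0.1]
```

```bash
python3 -m pendant '[[[1,-0.04,0,0.025,0,3,0],[1,-0.08,0,0.05,0,6,0],[1,-0.12,0,0.075,0,9,0],[1,-0.15,0,0.095,0,12,0],[1,-0.166,0.007,0.1034,0,12,0]]]' >/dev/null; python3 -m pendant '[[[1,0,0.02,0,0,0,0],[1,0,0.04,0,0,0,0],[1,0,0.04,0,0,0,0]]]';python3 -c "
from h import *
go(.6203,-.004,.0475,172)"
```

```text
clock: 5.98
position: [0.6174, -0.0035, 0.076]
tool_rot: [[-0.99, -0.005, -0.138], [0.138, 0.0, -0.99], [0.005, -1.0, 0.0]]
wrist_force: [0.6, -0.1, -0.9]
opening: 0.04
t 5.97 p [ 0.6174 -0.0035  0.076 ] yaw 172.1 f [ 0.6 -0.1 -0.9] open 0.04
shift mm [-3.  28.5  0.1] turn [-0.   0.1  0.3]
```

```bash
python3 -m pendant '[[[1,-0.001,0.02,0,0,0,0],[1,-0.001,0.02,0,0,0,0],[1,-0.001,0.02,0,0,0,0],[1,-0.001,0.02,0,0,0,0]]]' >/dev/null;python3 -c "
from h import *
go(.6203,-.004,.0457,172)"
```

```text
t 6.47 p [ 0.6207 -0.0042  0.0592] yaw 172.1 f [ 0.3 -1.1 -1.4] open 0.0396
shift mm [ 0.5 13.5 -0.2] turn [ 0.   0.1 -0.1]
```

```bash
python3 -m pendant '[[[1,0,0.006,0,0,0,0],[1,0,0.011,0,0,0,0],[1,0,0.012,0,0,0,0],[1,0,0.013,0,0,0,0],[1,0,0.013,0,0,0,0]]]'; python3 -m pendant '[[[1,0,0.0005,0,0,0,0],[1,0,0.0005,0,0,0,0]]]'
```

```text
clock: 7.1
position: [0.6205, -0.0042, 0.0457]
tool_rot: [[-0.99, 0.0, -0.138], [0.138, -0.0, -0.99], [-0.0, -1.0, -0.0]]
wrist_force: [0.4, 0.8, -1.8]
opening: 0.0398
clock: 7.35
position: [0.6206, -0.0042, 0.0457]
tool_rot: [[-0.99, 0.0, -0.138], [0.138, -0.0, -0.99], [-0.0, -1.0, -0.0]]
wrist_force: [-2.7, -0.1, 5.4]
opening: 0.0401
```

```bash
python3 -m pendant '[[[-0.4,0,0,0,0,0,0],[-0.4,0,0,0,0,0,0],[-0.4,0,0,0,0,0,0],[-0.4,0,0,0,0,0,0]]]'; python3 -m pendant '[[[-1,0,-0.03,0,0,0,0],[-1,0,-0.07,0,0,0,0],[-1,0.02,-0.11,0,0,0,0],[-1,0.06,-0.14,0,0,0,0],[-1,0.06,-0.14,0,0,0,0]]]'>/dev/null;  python3 -m pendant '[[[-1,0,0,0,0,0,0],[-1,0,0,0,0,0,0]]]'
python3 - <<'E'
from h import *
d=shot('wrist','w3.png'); np.savez('w3.npz',image=d['image'],Z=d['range_z'],K=d['K'],T=d['T'])
C=cloud(d); V=d['image'].max(2); cand=(C[...,2]>.04)&(C[...,2]<.056)&(np.hypot(C[...,0]-.62,C[...,1]+.004)<.06)
near=np.argwhere(cand).mean(0)[::-1]; print(near)
m,st=blob(d,(V<60)&cand,near); print(np.percentile(C[m][:,2],[5,50,95]).round(4))
m=cv2.morphologyEx(m.astype(np.uint8),cv2.MORPH_OPEN,cv2.getStructuringElement(cv2.MORPH_ELLIPSE,(21,21)));print(rect(d,m,.048))
go(.454,-.1147,.1,171)
E
```

```text
clock: 7.85
position: [0.6204, -0.0042, 0.0451]
tool_rot: [[-0.99, -0.0, -0.138], [0.138, 0.0, -0.99], [0.0, -1.0, -0.0]]
wrist_force: [-0.4, 0.2, 0.2]
opening: 0.0649
clock: 8.72
position: [0.5613, 0.004, 0.1841]
tool_rot: [[-0.99, -0.001, -0.138], [0.138, 0.0, -0.99], [0.001, -1.0, 0.0]]
wrist_force: [0.6, 0.3, 0.5]
opening: 0.0931
[247.33742331 122.92379722]
[0.0474 0.0486 0.0497]
(array([616. ,  -3.4]), array([48.1, 38.6]), -6.9)
t 8.78 p [0.5612 0.004  0.1841] yaw 172.1 f [-0.2  0.2 -0.2] open 0.093
shift mm [ 89.7  84.2 132.3] turn [-0.   1.1  0.1]
```

View pics/w3.png

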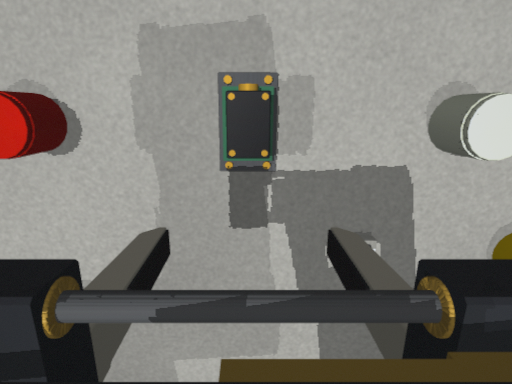

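Picture w3: the lock (248,125) sits on the jig and looks centred. I'll check with the brass screws of the lock and of the jig plate.

Run:
```python
from h import *
d=load('w3.npz'); h=cv2.cvtColor(d['image'],cv2.COLOR_RGB2HSV).astype(int)
m=((h[...,0]>12)&(h[...,0]<32)&(h[...,1]>130)&(h[...,2]>110)).astype(np.uint8)
n,L,st,c=cv2.connectedComponentsWithStats(m[60:180,210:290])
c=c+[210,60]
for name,g,z in(('lock',[(231,97),(265,97),(232,153),(264,153)],.0485),('jig',[(227,79),(268,79),(228,165),(266,165)],.007)):
    W=[]
    for q in g:
        i=1+np.argmin(np.hypot(*(c[1:]-q).T)); W.append(onplane(d,*c[i],z)[:2])
    W=np.array(W)*1000; a=(W[0]+W[1]-W[2]-W[3]); print(name,W.mean(0).round(1),np.degrees(np.arctan2(a[1],a[0])).round(1),(np.hypot(*a)/2).round(1), st[1:,4])
```

```text
lock [620.9  -4.2] -8.0 50.2 [ 58  57 119  41  44  39  37  39  37]
jig [620.3  -3.7] -8.2 85.8 [ 58  57 119  41  44  39  37  39  37]
```

```bash
python3 -m pendant '[[[-1,0.03,0.03,0.044,0,0,0],[-1,0.06,0.06,0.088,0,0,0],[-1,0.0897,0.084,0.132,0,1,0],[-1,0.0897,0.084,0.132,0,1,0],[-1,0.0897,0.084,0.132,0,1,0]]]' >/dev/null; python3 -m pendant '[[[-1,0,0.04,0,0,0,0],[-1,0,0.05,0,0,0,0],[-1,0,0.05,0,0,0,0],[-1,0,0.05,0,0,0,0]]]';python3 -c "
from h import *
go(.4538,-.1146,.022,171.1)"
```

```text
clock: 9.9
position: [0.4548, -0.1143, 0.0521]
tool_rot: [[-0.988, 0.001, -0.155], [0.155, -0.001, -0.988], [-0.002, -1.0, 0.0]]
wrist_force: [-0.4, 0.3, 0.5]
opening: 0.0932
t 9.9 p [ 0.4548 -0.1143  0.0521] yaw 171.1 f [-0.4  0.3  0.5] open 0.0932
shift mm [ 1.  30.1  0.5] turn [-0.  -0.  -0.1]
```

```bash
python3 -m pendant '[[[-1,0.0005,0.02,0.0005,0,0,0],[-1,0.0005,0.028,0.0005,0,0,0],[-1,0.0005,0.029,0.0005,0,0,0],[-1,0.0005,0.029,0.0005,0,0,0],[1,0.0005,0.029,0.0005,0,0,0]]]' 15; python3 -m pendant '[[[1,0,0,0,0,0,0],[1,0,0,0,0,0,0],[1,0,0,0,0,0,0],[1,0,0,0,0,0,0],[1,0,0,0,0,0,0]]]';python3 -m pendant '[[[1,0,0,0,0,0,0],[1,0,-0.04,0,0,0,0],[1,0,-0.08,0,0,0,0],[1,0,-0.12,0,0,0,0],[1,0,-0.12,0,0,0,0]]]'; python3 -c "
from h import *
go(.6206,-.004,.14,172)"
```

```text
clock: 10.52
position: [0.4536, -0.1148, 0.0226]
tool_rot: [[-0.988, 0.001, -0.155], [0.155, -0.0, -0.988], [-0.001, -1.0, 0.0]]
wrist_force: [-0.6, -0.2, -0.4]
opening: 0.0869
clock: 11.15
position: [0.4534, -0.1147, 0.0221]
tool_rot: [[-0.988, 0.0, -0.155], [0.155, 0.0, -0.988], [-0.0, -1.0, -0.0]]
wrist_force: [-0.3, -0.4, -0.0]
opening: 0.0378
clock: 11.78
position: [0.4547, -0.1151, 0.1445]
tool_rot: [[-0.988, 0.005, -0.155], [0.155, -0.002, -0.988], [-0.005, -1.0, 0.001]]
wrist_force: [0.0, 0.8, 0.2]
opening: 0.0004
t 11.78 p [ 0.4547 -0.1151  0.1445] yaw 171.1 f [0.  0.8 0.2] open 0.0004
shift mm [-146.6    5.1 -135.6] turn [-0.1 -0.9 -0.3]
```

The fingers had not finished closing before the lift, so I got no grasp. I'll open them and look at the latch again.

```bash
python3 -m pendant '[[[-1,0.03,-0.02,0.005,0,0,0],[-1,0.06,-0.04,0.01,0,0,0],[-1,0.06,-0.04,0.01,0,0,0],[-1,0.06,-0.04,0.01,0,0,0],[-1,0.06,-0.04,0.01,0,0,0]]]' ; python3 -m pendant '[[[-1,0,0,0,0,0,0],[-1,0,0,0,0,0,0],[-1,0,0,0,0,0,0]]]'
python3 - <<'E'
from h import *
d=shot('wrist','w4.png'); np.savez('w4.npz',image=d['image'],Z=d['range_z'],K=d['K'],T=d['T'])
C=cloud(d); cand=(C[...,2]>.010)&(C[...,2]<.025)&(np.hypot(C[...,0]-.454,C[...,1]+.115)<.06)
near=np.argwhere(cand).mean(0)[::-1]; print(near)
m,st=blob(d,cand,near); print(np.percentile(C[m][:,2],[5,50,95]).round(4),rect(d,m,.016)); c=rect(d,m,.016)
go(c[0][0]/1000,c[0][1]/1000,.022,180+c[2])
E
```

```text
clock: 12.4
position: [0.3928, -0.1152, 0.1814]
tool_rot: [[-0.988, -0.001, -0.155], [0.155, 0.0, -0.988], [0.001, -1.0, -0.0]]
wrist_force: [-0.9, -1.2, -0.7]
opening: 0.0463
clock: 12.78
position: [0.3926, -0.1152, 0.182]
tool_rot: [[-0.988, -0.0, -0.155], [0.155, 0.0, -0.988], [0.0, -1.0, -0.0]]
wrist_force: [0.3, 0.8, 0.1]
opening: 0.0757
[238.68518519 122.69389978]
[0.0154 0.0167 0.0179] (array([ 453.6, -115.1]), array([44.8, 19.1]), -9.0)
t 12.82 p [ 0.3926 -0.1152  0.1821] yaw 171.1 f [-0.6 -0.2 -0.8] open 0.08
shift mm [-60.3 160.1  -9.6] turn [0.  0.1 0. ]
```

View pics/w4.png

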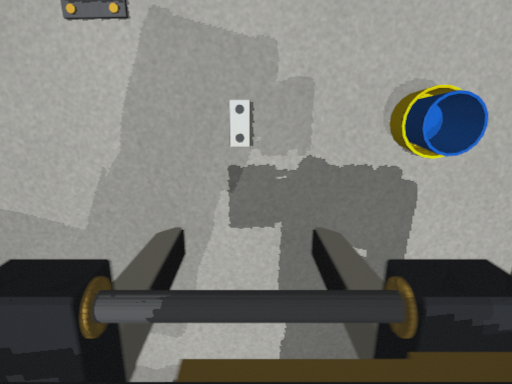

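The latch at (240,123) is untouched, and the cups show at (440,122). Descending again, this time with time to close.

```bash
python3 -m pendant '[[[0,-0.03,0.04,-0.005,0,0,0],[0,-0.0603,0.09,-0.0096,0,0,0],[0,-0.0603,0.13,-0.0096,0,0,0],[0,-0.0603,0.13,-0.0096,0,0,0],[0,-0.0603,0.13,-0.0096,0,0,0]]]' 15; python3 -c "
from h import *
go(.4537,-.115,.022,171.1)"
```

```text
clock: 13.45
position: [0.4541, -0.1154, 0.0534]
tool_rot: [[-0.988, 0.001, -0.156], [0.156, -0.0, -0.988], [-0.001, -1.0, 0.0]]
wrist_force: [-0.2, 0.2, -0.1]
opening: 0.0471
t 13.45 p [ 0.4541 -0.1154  0.0534] yaw 171.1 f [-0.2  0.2 -0.1] open 0.0471
shift mm [ 0.5 31.4 -0.3] turn [-0.  -0.  -0.1]
```

```bash
python3 -m pendant '[[[0,0,0.02,0,0,0,0],[0,0,0.029,0,0,0,0],[0,0,0.03,0,0,0,0],[1,0,0.03,0,0,0,0],[1,0,0.03,0,0,0,0]]]' 15; python3 -m pendant '[[[1,0,0,0,0,0,0],[1,0,0,0,0,0,0],[1,0,0,0,0,0,0],[1,0,0,0,0,0,0],[1,0,0,0,0,0,0]]]'
```

```text
clock: 14.08
position: [0.4539, -0.1152, 0.0227]
tool_rot: [[-0.988, 0.001, -0.155], [0.155, -0.0, -0.988], [-0.001, -1.0, 0.0]]
wrist_force: [0.1, 0.6, -0.3]
opening: 0.0308
clock: 14.7
position: [0.4538, -0.1152, 0.0224]
tool_rot: [[-0.988, 0.0, -0.155], [0.155, -0.0, -0.988], [-0.0, -1.0, 0.0]]
wrist_force: [-1.2, 1.2, 5.4]
opening: 0.0199
```

```bash
python3 -m pendant '[[[1,0,-0.02,0,0,0,0],[1,0,-0.06,0,0,0,0],[1,0,-0.1,0,0,0,0],[1,0,-0.12,0,0,0,0],[1,0,-0.12,0,0,0,0]]]'; python3 -c "
from h import *
go(.6206,-.004,.14,172)"
```

```text
clock: 15.32
position: [0.4541, -0.1153, 0.143]
tool_rot: [[-0.988, 0.002, -0.155], [0.155, -0.001, -0.988], [-0.002, -1.0, 0.0]]
wrist_force: [0.4, -0.4, -1.2]
opening: 0.0196
t 15.32 p [ 0.4541 -0.1153  0.143 ] yaw 171.1 f [ 0.4 -0.4 -1.2] open 0.0196
shift mm [-147.2    3.3 -135.8] turn [-0.  -0.9 -0.1]
```

```bash
python3 -m pendant '[[[1,-0.04,0,-0.037,0,0,0],[1,-0.08,0,-0.074,0,0,0],[1,-0.12,0,-0.11,0,-0.9,0],[1,-0.147,0.003,-0.1358,0,-0.9,0],[1,-0.147,0.02,-0.1358,0,-0.9,0]]]' >/dev/null; python3 -m pendant '[[[1,0,0.02,0,0,0,0],[1,0,0.03,0,0,0,0],[1,0,0.03,0,0,0,0],[1,0,0.03,0,0,0,0]]]';python3 -c "
from h import *
go(.6206,-.004,.0704,172)"
```

```text
clock: 16.45
position: [0.6201, -0.0042, 0.0927]
tool_rot: [[-0.99, 0.001, -0.14], [0.14, -0.0, -0.99], [-0.001, -1.0, -0.0]]
wrist_force: [0.9, -0.6, -1.5]
opening: 0.02
t 16.45 p [ 0.6201 -0.0042  0.0927] yaw 171.9 f [ 0.9 -0.6 -1.5] open 0.02
shift mm [-0.5 22.3 -0.2] turn [ 0.  -0.1 -0. ]
```

```bash
python3 -m pendant '[[[1,-0.0005,0.01,0,0,0,0],[1,-0.0005,0.018,0,0,0,0],[1,-0.0005,0.021,0,0,0,0],[1,-0.0005,0.022,0,0,0,0],[1,-0.0005,0.022,0,0,0,0]]]'; python3 -m pendant '[[[1,0,0,0,0,0,0],[1,0,0.0005,0,0,0,0],[1,0,0.0005,0,0,0,0]]]'
```

```text
clock: 17.08
position: [0.6204, -0.0039, 0.0704]
tool_rot: [[-0.99, -0.0, -0.14], [0.14, -0.0, -0.99], [0.0, -1.0, 0.0]]
wrist_force: [-2.7, 0.4, 4.2]
opening: 0.0196
clock: 17.45
position: [0.6204, -0.0039, 0.0704]
tool_rot: [[-0.99, -0.0, -0.14], [0.14, -0.0, -0.99], [0.0, -1.0, 0.0]]
wrist_force: [-5.1, 0.1, 11.2]
opening: 0.0196
```

```bash
python3 -m pendant '[[[0,0,-0.0004,0,0,0,0],[0,0,-0.0004,0,0,0,0],[0,0,-0.0004,0,0,0,0],[0,0,-0.0004,0,0,0,0]]]'; python3 -m pendant '[[[-1,0,-0.03,0,0,0,0],[-1,0,-0.07,0,0,0,0],[-1,0.02,-0.11,0,0,0,0],[-1,0.06,-0.12,0,0,0,0],[-1,0.06,-0.12,0,0,0,0]]]'>/dev/null;  python3 -m pendant '[[[-1,0,0,0,0,0,0],[-1,0,0,0,0,0,0]]]'
python3 - <<'E'
from h import *
d=shot('wrist','w5.png'); np.savez('w5.npz',image=d['image'],Z=d['range_z'],K=d['K'],T=d['T'])
C=cloud(d); cand=(C[...,2]>.058)&(C[...,2]<.072)&(np.hypot(C[...,0]-.62,C[...,1]+.004)<.06)
near=np.argwhere(cand).mean(0)[::-1]; print(near)
m,st=blob(d,cand,near); print(np.percentile(C[m][:,2],[5,50,95]).round(4),rect(d,m,.064))
h=cv2.cvtColor(d['image'],cv2.COLOR_RGB2HSV).astype(int)
b=((h[...,0]>12)&(h[...,0]<32)&(h[...,1]>130)&(h[...,2]>110)).astype(np.uint8)
n,L,st,c=cv2.connectedComponentsWithStats(b)
for i in range(1,n):
  if st[i,4]>15 and abs(c[i][0]-near[0])<80 and abs(c[i][1]-near[1])<80: print(c[i].round(1),st[i,4],(onplane(d,*c[i],.0485)[:2]*1000).round(1))
d=load('w4.npz'); C=cloud(d); h=cv2.cvtColor(d['image'],cv2.COLOR_RGB2HSV).astype(int)
m,st=blob(d,(C[...,2]>.057)&(C[...,2]<.066)&(h[...,1]>120),(455,122)); print('blue rim',circ(d,m,.06)[:2])
m,st=blob(d,(h[...,0]>20)&(h[...,0]<35)&(h[...,1]>120)&(C[...,2]>.031),(425,122)); print('yel rim pts',np.percentile(C[m][:,2],[5,50,95]).round(4),circ(d,m,.036)[:2])
E
```

```text
clock: 17.95
position: [0.6204, -0.0039, 0.0699]
tool_rot: [[-0.99, -0.0, -0.14], [0.14, 0.0, -0.99], [0.0, -1.0, -0.0]]
wrist_force: [-0.2, -0.3, 0.1]
opening: 0.0461
clock: 18.82
position: [0.5615, 0.0044, 0.1895]
tool_rot: [[-0.99, -0.0, -0.14], [0.14, 0.0, -0.99], [0.0, -1.0, 0.0]]
wrist_force: [-1.0, -0.5, 0.9]
opening: 0.0928
[247.2999185  126.08801956]
[0.0634 0.0646 0.0657] (array([620.3,  -3.3]), array([45.4, 19.8]), -8.7)
[228.  80.] 57 [662.1   8.1]
[267.8  80.1] 58 [657.  -26.8]
[247.6  87.5] 105 [653.5  -8.2]
[231.5  96.6] 45 [647.8   7.2]
[265.   96.6] 43 [643.6 -22.6]
[232.2 152.2] 37 [598.3  14.3]
[264.6 152.5] 31 [593.9 -15.9]
[229.4 163.9] 41 [587.7  18.7]
[266.2 164. ] 40 [582.7 -16.1]
blue rim (array([ 426.2, -299. ]), 28.5)
yel rim pts [0.032  0.0359 0.0375] (array([ 430.8, -293.9]), 33.1)
```

View pics/w5.png

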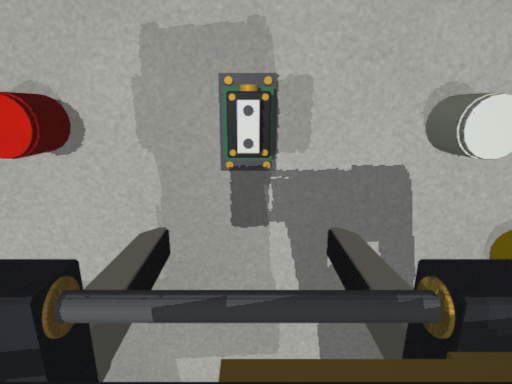

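w5: the latch (248,126) sits centred on the lock. Its centre is (620.3,-3.3) and the lock's is (620.9,-4.2). Next, the cups.

```bash
python3 -c "
from h import *
go(.355,-.297,.2,172)"
```

```text
t 18.88 p [0.5615 0.0044 0.1895] yaw 171.9 f [0.3 0.9 0.1] open 0.0927
shift mm [162.2 -10.4 327.3] turn [-0.  -0.1  0. ]
```

```bash
python3 -m pendant '[[[-1,0.025,-0.01,0.05,0,0,0],[-1,0.05,-0.01,0.1,0,0,0],[-1,0.075,-0.01,0.15,0,0,0],[-1,0.1,-0.01,0.2,0,0,0],[-1,0.125,-0.01,0.25,0,0,0]]]' >/dev/null;python3 -m pendant '[[[-1,0.02,0,0.04,0,0,0],[-1,0.037,0,0.077,0,0,0],[-1,0.037,0,0.077,0,0,0],[-1,0.037,0,0.077,0,0,0],[-1,0.037,0,0.077,0,0,0]]]'
python3 - <<'E'
from h import *
d=shot('wrist','w6.png'); np.savez('w6.npz',image=d['image'],Z=d['range_z'],K=d['K'],T=d['T'])
C=cloud(d); h=cv2.cvtColor(d['image'],cv2.COLOR_RGB2HSV).astype(int)
near=np.hypot(C[...,0]-.428,C[...,1]+.296)<.06
m=near&(C[...,2]>.055)&(C[...,2]<.068);print(np.median(C[m][:,2]),circ(d,m,.06)[:2])
m=near&(C[...,2]>.032)&(C[...,2]<.040)&(h[...,0]>18)&(h[...,0]<36)&(h[...,1]>110)
print(np.median(C[m][:,2]),circ(d,m,.036)[:2], m.sum())
E
```

```text
clock: 20.12
position: [0.3554, -0.296, 0.1999]
tool_rot: [[-0.99, -0.0, -0.139], [0.139, 0.0, -0.99], [0.0, -1.0, -0.0]]
wrist_force: [0.1, -0.6, -0.3]
opening: 0.0929
0.06022425402662285 (array([ 426.5, -299.9]), 27.8)
0.03637515704945821 (array([ 426.5, -299.7]), 33.5) 652
```

View pics/w6.png

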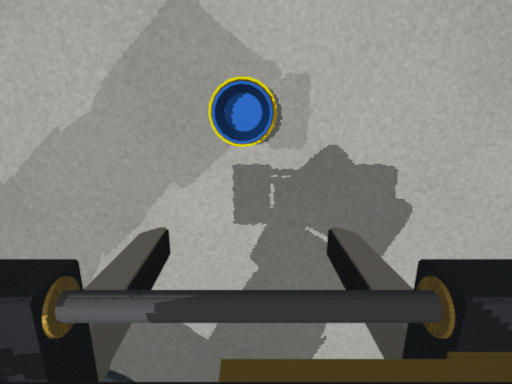

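```bash
python3 -c "
from h import *
go(.4265,-.2998,.0605,172)"
```

```text
t 20.18 p [ 0.3554 -0.296   0.2   ] yaw 172.0 f [ 0.2 -1.   0.1] open 0.0928
shift mm [-71.  139.5  -6. ] turn [0. 0. 0.]
```

```bash
python3 -m pendant '[[[-1,-0.04,0.03,-0.003,0,0,0],[-1,-0.071,0.06,-0.006,0,0,0],[-1,-0.071,0.09,-0.006,0,0,0],[-1,-0.071,0.09,-0.006,0,0,0],[-1,-0.071,0.09,-0.006,0,0,0]]]' 12 >/dev/null;python3 -c "
from h import *
go(.4265,-.2998,.0605,172)"
```

```text
t 20.8 p [ 0.4264 -0.3007  0.1111] yaw 172.0 f [-0.4 -0.1  0.6] open 0.0932
shift mm [ 0.1 50.6 -0.9] turn [-0.  -0.  -0.1]
```

```bash
python3 -m pendant '[[[-1,0,0.03,-0.0006,0,0,0],[-1,0,0.048,-0.0006,0,0,0],[-1,0,0.05,-0.0006,0,0,0],[1,0,0.05,-0.0006,0,0,0],[1,0,0.05,-0.0006,0,0,0]]]' 12;python3 -m pendant '[[[1,0,0,0,0,0,0],[1,0,0,0,0,0,0],[1,0,0,0,0,0,0],[1,0,0,0,0,0,0],[1,0,0,0,0,0,0]]]'
```

```text
clock: 21.42
position: [0.4265, -0.3004, 0.0611]
tool_rot: [[-0.99, 0.001, -0.14], [0.14, -0.001, -0.99], [-0.002, -1.0, 0.001]]
wrist_force: [0.3, 0.6, -0.3]
opening: 0.0775
clock: 22.05
position: [0.4262, -0.3002, 0.0602]
tool_rot: [[-0.99, 0.0, -0.14], [0.14, -0.0, -0.99], [-0.0, -1.0, 0.0]]
wrist_force: [-0.8, -1.3, 4.9]
opening: 0.0558
```

Gripped at 55.8 mm. Lifting slowly straight up.

```bash
python3 -m pendant '[[[1,0,-0.01,0,0,0,0],[1,0,-0.025,0,0,0,0],[1,0,-0.045,0,0,0,0],[1,0,-0.07,0,0,0,0],[1,0,-0.1,0,0,0,0]]]';python3 -m pendant '[[[1,0,-0.02,0,0,0,0],[1,0,-0.02,0,0,0,0]]]'
python3 - <<'E'
from h import *
go(.6354,.1035,.18,172)
d=shot('scene'); cv2.imwrite('pics/s1.png',cv2.resize(d['image'][150:320,100:340,::-1],None,fx=2.5,fy=2.5))
E
```

```text
clock: 22.68
position: [0.4259, -0.2998, 0.1616]
tool_rot: [[-0.99, -0.0, -0.14], [0.14, 0.0, -0.99], [0.0, -1.0, -0.0]]
wrist_force: [-0.4, -0.2, -1.2]
opening: 0.0554
clock: 22.92
position: [0.4266, -0.3004, 0.1819]
tool_rot: [[-0.99, 0.003, -0.14], [0.14, -0.002, -0.99], [-0.003, -1.0, 0.002]]
wrist_force: [-0.5, -1.2, -1.3]
opening: 0.0558
t 22.93 p [ 0.4266 -0.3004  0.1819] yaw 172.0 f [-0.5 -1.2 -1.3] open 0.0558
shift mm [-150.2    1.6 -429.2] turn [-0.1 -0.  -0.2]
```

View pics/s1.png

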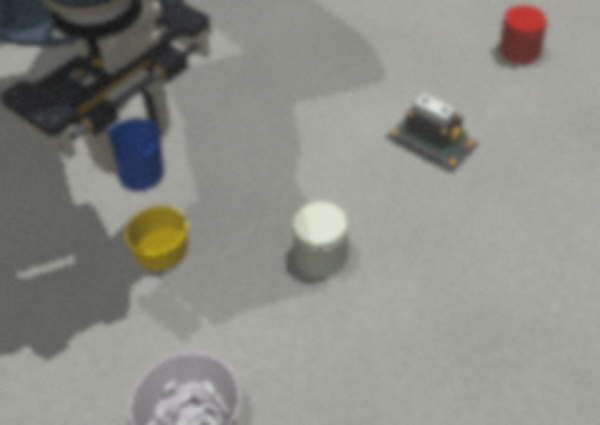

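The blue cup hangs upright clear of the yellow one, which stayed standing. Carrying it to its place now.

```bash
python3 -m pendant '[[[1,-0.01,0,-0.03,0,0,0],[1,-0.027,0,-0.078,0,0,0],[1,-0.045,0,-0.128,0,0,0],[1,-0.062,0,-0.178,0,0,0],[1,-0.08,0,-0.228,0,0,0]]]' >/dev/null;python3 -m pendant '[[[1,-0.017,0,-0.05,0,0,0],[1,-0.035,0,-0.1,0,0,0],[1,-0.053,0,-0.15,0,0,0],[1,-0.065,0,-0.185,0,0,0],[1,-0.07,0,-0.201,0,0,0]]]'>/dev/null; python3 -m pendant '[[[1,0,0.04,0,0,0,0],[1,0,0.07,0,0,0,0],[1,0,0.09,0,0,0,0],[1,0,0.09,0,0,0,0],[1,0,0.09,0,0,0,0]]]'; python3 -c "
from h import *
go(.6354,.1035,.0565,172)"
```

```text
clock: 24.85
position: [0.6352, 0.1036, 0.0912]
tool_rot: [[-0.99, 0.002, -0.14], [0.14, 0.0, -0.99], [-0.002, -1.0, -0.0]]
wrist_force: [-0.8, -0.3, -0.8]
opening: 0.0555
t 24.85 p [0.6352 0.1036 0.0912] yaw 171.9 f [-0.8 -0.3 -0.8] open 0.0555
shift mm [-0.1 34.7  0.1] turn [ 0.  -0.1 -0.1]
```

```bash
python3 -m pendant '[[[1,0,0.015,0,0,0,0],[1,0,0.028,0,0,0,0],[1,0,0.033,0,0,0,0],[1,0,0.0345,0,0,0,0],[1,0,0.0345,0,0,0,0]]]';python3 -m pendant '[[[1,0,0.0005,0,0,0,0],[1,0,0.0005,0,0,0,0]]]'
```

```text
clock: 25.48
position: [0.6348, 0.1037, 0.056]
tool_rot: [[-0.99, 0.0, -0.14], [0.14, -0.0, -0.99], [-0.0, -1.0, 0.0]]
wrist_force: [-3.2, -0.9, 5.8]
opening: 0.0556
clock: 25.72
position: [0.6349, 0.1037, 0.056]
tool_rot: [[-0.99, 0.0, -0.14], [0.14, -0.0, -0.99], [-0.001, -1.0, 0.0]]
wrist_force: [-4.4, -1.6, 9.8]
opening: 0.0556
```

```bash
python3 -m pendant '[[[-0.6,0,-0.0005,0,0,0,0],[-0.6,0,-0.0005,0,0,0,0],[-0.6,0,-0.0005,0,0,0,0],[-0.6,0,-0.0005,0,0,0,0]]]'; python3 -m pendant '[[[-0.6,0,-0.03,0,0,0,0],[-0.6,0,-0.07,0,0,0,0],[-0.6,0,-0.11,0,0,0,0],[-1,0.04,-0.15,0.02,0,0,0],[-1,0.08,-0.17,0.05,0,0,0]]]'>/dev/null;  python3 -m pendant '[[[-1,0,0,0,0,0,0],[-1,0,0,0,0,0,0],[-1,0,0,0,0,0,0]]]'
python3 - <<'E'
from h import *
d=shot('wrist','w7.png'); np.savez('w7.npz',image=d['image'],Z=d['range_z'],K=d['K'],T=d['T'])
C=cloud(d); h=cv2.cvtColor(d['image'],cv2.COLOR_RGB2HSV).astype(int)
m=(np.hypot(C[...,0]-.635,C[...,1]-.1035)<.05)&(C[...,2]>.05)&(C[...,2]<.063);print(np.percentile(C[m][:,2],[5,50,95]),circ(d,m,.056)[:2])
go(.4265,-.2998,.15,172)
E
```

```text
clock: 26.22
position: [0.6346, 0.1038, 0.0554]
tool_rot: [[-0.99, -0.0, -0.14], [0.14, -0.0, -0.99], [0.0, -1.0, 0.0]]
wrist_force: [0.0, -0.2, -0.6]
opening: 0.0742
clock: 27.22
position: [0.5489, 0.0658, 0.2247]
tool_rot: [[-0.99, -0.001, -0.14], [0.14, 0.0, -0.99], [0.001, -1.0, 0.0]]
wrist_force: [-0.6, -1.1, -0.1]
opening: 0.0928
[0.05134278 0.05621821 0.05759103] (array([634.1, 104.2]), 27.7)
t 27.27 p [0.5488 0.0658 0.2247] yaw 172.0 f [-0.3 -0.4  0.6] open 0.0935
shift mm [ 70.1  74.9 379.1] turn [-0.  -0.   0.1]
```

View pics/w7.png

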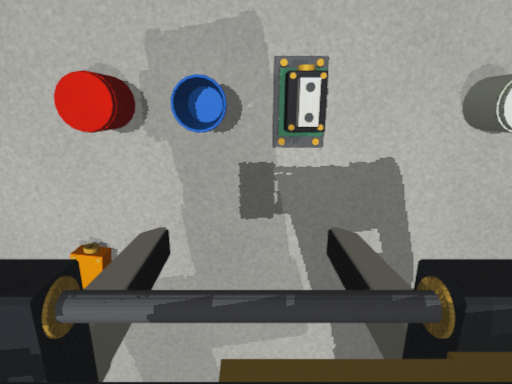

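w7: the blue cup stands at (199,103), between the tin (90,101) and the jig (301,101). It measured (634.1,104.2) against a target of (635.4,103.5). Next, the yellow cup.

```bash
python3 -m pendant '[[[-1,0.02,0,0.05,0,0,0],[-1,0.05,0,0.1,0,0,0],[-1,0.075,0,0.15,0,0,0],[-1,0.1,0,0.2,0,0,0],[-1,0.12,0.01,0.25,0,0,0]]]' >/dev/null;python3 -m pendant '[[[-1,0.01,0,0.05,0,0,0],[-1,0.02,0.01,0.1,0,0,0],[-1,0.02,0.02,0.129,0,0,0],[-1,0.02,0.02,0.129,0,0,0],[-1,0.02,0.02,0.129,0,0,0]]]'
python3 - <<'E'
from h import *
d=shot('wrist','w8.png')
C=cloud(d); h=cv2.cvtColor(d['image'],cv2.COLOR_RGB2HSV).astype(int)
near=np.hypot(C[...,0]-.428,C[...,1]+.3)<.06
m=near&(C[...,2]>.032)&(C[...,2]<.042); c=circ(d,m,.036)[:2];print(np.percentile(C[m][:,2],[5,50,95]),c)
go(c[0][0]/1e3,c[0][1]/1e3,.03,172)
E
```

```text
clock: 28.52
position: [0.357, -0.2897, 0.1953]
tool_rot: [[-0.99, -0.0, -0.14], [0.14, 0.001, -0.99], [0.001, -1.0, -0.001]]
wrist_force: [0.6, 1.1, 0.7]
opening: 0.0928
[0.03283912 0.03630853 0.03768489] (array([ 426.6, -299.5]), 33.7)
t 28.57 p [ 0.3572 -0.2895  0.1955] yaw 172.0 f [ 0.5 -0.2  0.2] open 0.093
shift mm [-70.2 165.5   0.3] turn [0. 0. 0.]
```

```bash
python3 -m pendant '[[[-1,-0.035,0.03,0,0,0,0],[-1,-0.07,0.06,0,0,0,0],[-1,-0.07,0.1,0,0,0,0],[-1,-0.07,0.12,0,0,0,0],[-1,-0.07,0.12,0,0,0,0]]]' 12 >/dev/null;python3 -c "
from h import *
go(.4266,-.2996,.032,172)"
```

```text
t 29.2 p [ 0.426  -0.2988  0.0747] yaw 172.0 f [0.4 0.  0.3] open 0.0931
shift mm [-0.8 42.7  0.8] turn [0.1 0.  0.1]
```

```bash
python3 -m pendant '[[[-1,-0.0005,0.02,0.0006,0,0,0],[-1,-0.0005,0.04,0.0006,0,0,0],[-1,-0.0005,0.042,0.0006,0,0,0],[1,-0.0005,0.042,0.0006,0,0,0],[1,-0.0005,0.042,0.0006,0,0,0]]]' 12;python3 -m pendant '[[[1,0,0,0,0,0,0],[1,0,0,0,0,0,0],[1,0,0,0,0,0,0],[1,0,0,0,0,0,0]]]'
```

```text
clock: 29.82
position: [0.427, -0.301, 0.0346]
tool_rot: [[-0.99, 0.001, -0.14], [0.14, -0.001, -0.99], [-0.001, -1.0, 0.001]]
wrist_force: [0.2, -0.1, 0.5]
opening: 0.0776
clock: 30.32
position: [0.4268, -0.3009, 0.0341]
tool_rot: [[-0.99, 0.001, -0.14], [0.14, -0.0, -0.99], [-0.001, -1.0, 0.0]]
wrist_force: [-0.5, 0.3, 7.1]
opening: 0.0668
```

```bash
python3 -m pendant '[[[1,0,-0.01,0,0,0,0],[1,0,-0.03,0,0,0,0],[1,0,-0.06,0,0,0,0],[1,0,-0.1,0,0,0,0],[1,0,-0.13,0,0,0,0]]]';python3 -m pendant '[[[1,0,0,0,0,0,0],[1,0,0,0,0,0,0]]]';python3 -c "
from h import *
go(.605,-.1115,.16,172)"
```

```text
clock: 30.95
position: [0.4265, -0.3008, 0.1656]
tool_rot: [[-0.99, 0.001, -0.14], [0.14, -0.001, -0.99], [-0.001, -1.0, 0.001]]
wrist_force: [-0.0, -0.5, -0.8]
opening: 0.0668
clock: 31.2
position: [0.4261, -0.3003, 0.1628]
tool_rot: [[-0.99, -0.001, -0.14], [0.14, 0.001, -0.99], [0.001, -1.0, -0.001]]
wrist_force: [1.0, 0.4, -1.1]
opening: 0.067
t 31.2 p [ 0.4261 -0.3003  0.1628] yaw 172.0 f [ 1.   0.4 -1.1] open 0.067
shift mm [-150.8    2.7 -212. ] turn [ 0.  -0.   0.1]
```

```bash
python3 -m pendant '[[[1,-0.025,0,-0.035,0,0,0],[1,-0.06,0,-0.085,0,0,0],[1,-0.095,0,-0.135,0,0,0],[1,-0.13,0,-0.182,0,0,0],[1,-0.151,0,-0.212,0,0,0]]]' >/dev/null; python3 -m pendant '[[[1,0,0,0,0,0,0],[1,0,0.03,0,0,0,0],[1,0,0.07,0,0,0,0],[1,0,0.1,0,0,0,0],[1,0,0.1,0,0,0,0]]]'; python3 -c "
from h import *
go(.605,-.1115,.0341,172)"
```

```text
clock: 32.45
position: [0.6033, -0.1123, 0.0608]
tool_rot: [[-0.99, -0.006, -0.141], [0.141, 0.001, -0.99], [0.006, -1.0, -0.001]]
wrist_force: [-0.2, -0.1, 0.0]
opening: 0.0667
t 32.45 p [ 0.6033 -0.1123  0.0608] yaw 171.9 f [-0.2 -0.1  0. ] open 0.0667
shift mm [-1.7 26.7 -1. ] turn [ 0.  -0.1  0.3]
```

```bash
python3 -m pendant '[[[1,0,0,0,0,0,0],[1,0,0.01,0,0,0,0],[1,0,0.02,0,0,0,0],[1,0,0.02,0,0,0,0],[1,0,0.02,0,0,0,0]]]'; python3 -c "
from h import *
go(.605,-.1115,.0341,172)"
```

```text
clock: 33.08
position: [0.6057, -0.1119, 0.0436]
tool_rot: [[-0.99, 0.0, -0.14], [0.14, -0.0, -0.99], [-0.0, -1.0, 0.0]]
wrist_force: [0.7, -0.2, -0.5]
opening: 0.0668
t 33.08 p [ 0.6057 -0.1119  0.0436] yaw 172.0 f [ 0.7 -0.2 -0.5] open 0.0668
shift mm [ 0.8  9.5 -0.3] turn [-0. -0. -0.]
```

```bash
python3 -m pendant '[[[1,0.0005,0.004,0,0,0,0],[1,0.0005,0.008,0,0,0,0],[1,0.0005,0.009,0,0,0,0],[1,0.0005,0.0095,0,0,0,0],[1,0.0005,0.0095,0,0,0,0]]]'; python3 -m pendant '[[[1,0,0,0,0,0,0],[1,0,0.0005,0,0,0,0],[1,0,0.0005,0,0,0,0]]]'
```

```text
clock: 33.7
position: [0.6052, -0.1118, 0.0343]
tool_rot: [[-0.99, 0.0, -0.14], [0.14, -0.0, -0.99], [-0.0, -1.0, -0.0]]
wrist_force: [-1.3, 0.2, 1.9]
opening: 0.0669
clock: 34.08
position: [0.6052, -0.1118, 0.0341]
tool_rot: [[-0.99, 0.0, -0.14], [0.14, -0.0, -0.99], [-0.0, -1.0, 0.0]]
wrist_force: [-4.6, 0.5, 9.0]
opening: 0.0669
```

```bash
python3 -m pendant '[[[-0.8,0,-0.0005,0,0,0,0],[-0.8,0,-0.0005,0,0,0,0],[-0.8,0,-0.0005,0,0,0,0],[-0.8,0,-0.0005,0,0,0,0]]]'; python3 -m pendant '[[[-0.8,0,-0.02,0,0,0,0],[-0.8,0,-0.06,0,0,0,0],[-0.8,0,-0.1,0,0,0,0],[-0.8,0.02,-0.15,-0.03,0,0,0],[-0.8,0.04,-0.19,-0.07,0,0,0]]]'>/dev/null;  python3 -m pendant '[[[-1,0.02,-0.05,-0.04,0,0,0],[-1,0.02,-0.06,-0.04,0,0,0],[-1,0.02,-0.06,-0.04,0,0,0],[-1,0.02,-0.06,-0.04,0,0,0]]]'
python3 - <<'E'
from h import *
d=shot('wrist','w9.png')
C=cloud(d); h=cv2.cvtColor(d['image'],cv2.COLOR_RGB2HSV).astype(int)
def near(x,y,r,a,b): m=(np.hypot(C[...,0]-x,C[...,1]-y)<r)&(C[...,2]>a)&(C[...,2]<b); return m
m=near(.605,-.1115,.05,.031,.042); print('yellow',circ(d,m,.036)[:2],np.percentile(C[m][:,2],[5,50,95]).round(4))
m=near(.6354,.1035,.05,.05,.062); print('blue',circ(d,m,.056)[:2],np.percentile(C[m][:,2],[5,50,95]).round(4))
m=near(.62,-.004,.05,.058,.072); print('latch',rect(d,m,.064))
m=near(.62,-.004,.08,.04,.056); print('lock',rect(d,m,.048))
m=near(.589,-.219,.05,.054,.07); print('jar',circ(d,m,.06)[:2])
d=shot('top'); C=cloud(d);cv2.imwrite('pics/t2.png',cv2.resize(d['image'][130:270,60:420,::-1],None,fx=2.2,fy=2.2))
E
```

```text
clock: 34.58
position: [0.6051, -0.1118, 0.0339]
tool_rot: [[-0.99, -0.0, -0.14], [0.14, 0.0, -0.99], [0.0, -1.0, -0.0]]
wrist_force: [0.6, 0.2, -0.2]
opening: 0.0834
clock: 35.7
position: [0.5609, 0.0046, 0.2827]
tool_rot: [[-0.99, -0.002, -0.141], [0.141, 0.0, -0.99], [0.002, -1.0, 0.0]]
wrist_force: [0.1, 0.6, -1.0]
opening: 0.0931
yellow (array([ 604.8, -110.9]), 33.9) [0.032  0.0362 0.0376]
blue (array([634.3, 103.9]), 28.1) [0.0509 0.0561 0.0578]
latch (array([620.4,  -3.3]), array([44.3, 19.8]), -8.6)
lock (array([623.9,  -4. ]), array([64.8, 39.6]), -7.5)
jar (array([ 589.1, -219.2]), 30.0)
```

View pics/w9.png

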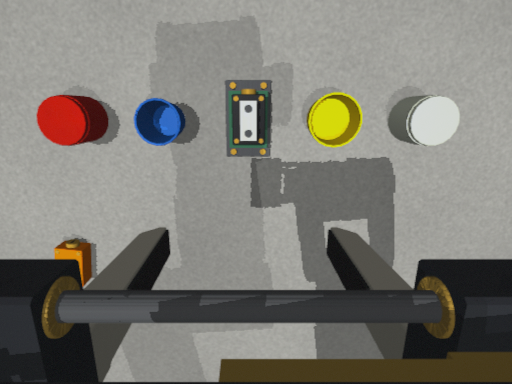

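View pics/t2.png

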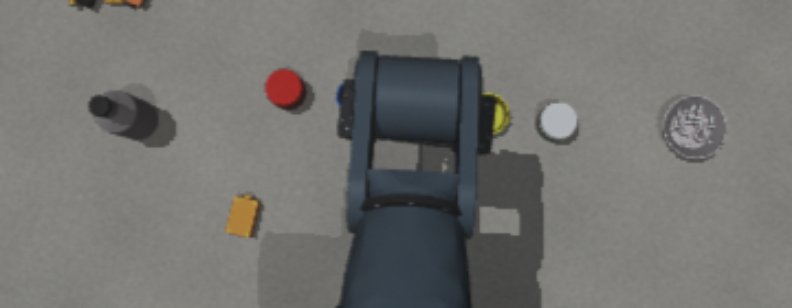

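The row in w9 is as asked: tin (70,120), blue cup (159,121), jig with lock and latch (248,119), yellow cup (335,119) and jar (425,121). In the top view the flask, orange lock and bowl stand where they were. The arm is clear, so I'm handing in.

```bash
python3 -c "
from h import *
print(manip.finish_job())"
```

```text
the job is handed in; nothing more can be done
None
```

The job is done and handed in at about 36 s of the 128 s. I worked in the order asked: black lock onto the jig, latch onto the lock, blue cup out of the yellow one to the red tin's side, then yellow cup to the white jar's side.

| Item | Last wrist-camera check (x, y in mm) | Target | Off by |
|---|---|---|---|
| Black lock on jig | (620.9, -4.2), yaw -8.0°, measured before the latch went on | jig (620.3, -3.7), yaw -8.2° | under 1 mm |
| Latch on lock | (620.4, -3.3), yaw -8.6°, top at 64 mm | lock (620.9, -4.2) | about 1 mm, 0.6° |
| Blue cup | (634.3, 103.9), upright, rim at 56 mm | (635.4, 103.5) | about 1 mm |
| Yellow cup | (604.8, -110.9), upright, rim at 36 mm | (605.0, -111.5) | under 1 mm |

- **Missed grasp:** the first grip on the latch closed on nothing because I lifted before the fingers had shut. A new look showed the latch undisturbed, and the second try held.
- **Measurements that disagreed:** the final range outline put the lock at x = 623.9 mm, because it takes in the 6 mm keyway. Allowing for that, it agrees with the screw-based figure. An early oblique view put the yellow rim about 6 mm off, and the view from above replaced it.
- **Left alone:** the orange lock, the flask and the bowl look unmoved in the last top view. I judged that by eye and did not measure it.

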